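Check a colour probe on two reference tiles of an x-y stage

ROBOT

A 6-joint arm with a two-finger parallel gripper is mounted at the origin on the work surface. World frame = base frame: x ahead of the robot, y to its left, z up, the work surface at z = 0. Lengths are in m, angles in rad, forces in N, time in s.
With the tool pointing down it reaches from about 0.35 to 0.775 m from the base axis. Payload 5.5 kg.
Tool frame: the origin (TCP) lies on the centre line of the jaws, within the pads' length; the fingertips stand 11 mm ahead of it and the grasp point (between the pads) lies 8 mm behind it; z points along the fingers, y is the line along which they close (so a half turn about z gives the same grasp; the last joint's range is limited). The gripper opens to 85 mm and grips with 20 to 120 N. Pads are 22 mm wide; open, the fingers measure 114 mm over their backs; the gripper's body (76 mm by 85 mm) begins 54 mm behind the grasp point. The pads swing forward as they close: fully open they stand 13 mm farther back than shut.
Start: joints at [1.034, 0.313, 0.046, 1.304, 0, 1.431], TCP at [0.222, 0.53, 0.242] pointing down, gripper open.
Joint ranges: [-2.76, 2.76], [-0.86, 1.69], [-1.03, 1.26], [-2.2, 2.34], [-1.47, 1.5], [-3.14, 3.14]. Speed limits (rad/s): [2.57, 2.57, 3.14, 3.14, 3.14, 3.14].

INTERFACE

Orientations are given as a unit quaternion [w, x, y, z].
In Python, from workcell import env, viewer, order, models gives the robot as it stands.
- The arm moves only by the tool drive_tool, never from a script. Its argument "series" is a list that holds one entry, the list of rows, each a list of 6 numbers: the shift along the tool's x, y, z each as a share of 120 mm, from -1 to 1, then the turn, a rotation vector about the tool's x, y, z each as a share of 180 degrees, from -1 to 1. A call has 1 to 20 rows; each row shifts and turns the commanded pose from where the row before left it, along the tool's axes as they then stand; what a row does not reach is not made up. A row lasts 1/8 s, in which the tool goes at most 62.5 mm and 10.7 degrees, less where a joint would pass 70% of its speed; a pose out of reach is approached as far as the arm can. A call with a number of a shift or a turn outside -1 to 1 is refused whole. A call with a gripper value outside its range is refused whole. "jaw" is the opening, from -1 (shut) to 1 (fully open), set as the call begins (left out, the last holds). The fingers move at their own pace and stop on an object; "grip_force" is the grip in N (left out, the last holds). Time passes only in rows, so rows that do not move let the fingers close. It gives the time, the measured TCP pose, the force, the opening and the grip force at its end, in the units of the state.
- env.get_state(): the state, without advancing time (a new reading comes with each control period).
- viewer.read_camera(name): name is "side" or "top" or "wrist"; returns the picture (420x560x3 uint8, red, green, blue); there is no depth.
- viewer.camera_info(name): a dict with "intrinsics" (3x3 intrinsics, pixels), "D" ([k1, k2, p1, p2, k3] as OpenCV has them; the pictures are not rectified), "R" (3x3) and "t" (3): a world point X has camera coordinates R X + t; the wrist camera has in their place "T_tool_cam" (4x4, takes a point from camera to tool coordinates, whose origin is the TCP and whose axes are the flange's). Camera axes: x right, y down, z forward; pixel columns grow to the right and rows downward; lengths in m; the calibration is good to about 2 mm. A picture is of the moment at which its call begins: read the wrist's pose just before it. camera_info takes no time and is no camera call.
- order.hand_in(): hands the job in; it is judged then, once.
Trained networks look in the newest picture that a camera, given by its name, has taken for a name from the list of things; names that differ only in an ending like _2 or _b are one class to them, and where a whole thing is asked for, a point or a joint stands for the part that bears it (a point fixed in the world has none). Each returns a list of dicts, best first, with "score" (0 to 1); they miss things now and then, are a little off and sometimes report something else, mostly with a low value. They report only what shows in the picture. A call takes as long as a camera call.
- models.silhouettes(label, camera): "region" (420x560 bool, what is visible of it) and "location" ([column, row] in pixels, amid what is visible of it).
The state is a dict: "clock": time; "joint_pos": joint angles; "qvel": joint speeds; "tau": joint torques, N m; "tcp_pos": TCP position; "orientation": TCP orientation; "wrist_force": force on the tool from outside, world axes, zero at the start; "ft_torque": the same for the moment, N m; "finger_gap": finger opening in m; "grip_force": force on a finger pad.
Only numpy, scipy, OpenCV 4.12 (cv2) and the standard library are available. Lean on these libraries where they do the work, as an engineer would, in place of code of your own. Each camera call takes 0.05 s, during which the arm holds its last target. There are 200 camera calls.

TASK

Check the colour probe on its reference tiles: push the carrier (the orange cup on it is for the fingers) until the dot of the white tile is under the fixed probe, press the red cap down until the probe rests on the tile, hold it a moment and let it spring back up; then do the same with the blue tile, and leave the blue tile centred under the raised probe. Do not lower the probe onto any other tile, do not touch the tiles or their round holder with the robot, and leave everything else on the bench where it stands.

Things in the scene. Friction and masses are not known exactly. Their poses are not given: they have to be found in the camera images.
- stage: Manual x-y stage bolted to the bench: grey base plate 290 x 350 x 14 mm; on its +y edge, 157 mm from the origin, an aluminium column with an arm along y (22 mm wide, underside 97 mm, top 125 mm above the bench) holds the probe. Origin on the bench exactly under the probe's axis; x points away from the robot, y to its left, towards the column. The probe does not move sideways.
- saddle (a joint): Lower slide of the stage: moves the carrier along the stage's x, in m, free from -0.053 to +0.053, 0 in mid travel (carrier_mid under the probe); light friction (about 1 N), stays where it is left.
- carrier (a joint): Upper slide of the stage: moves the carrier along the stage's y, in m, free from -0.053 to +0.053, 0 in mid travel; light friction, stays where it is left.
- carrier_mid (a point): Middle of the black carrier plate (150 x 150 mm), on its top face, 41 mm above the bench. A round dark steel tile holder (140 mm across, 8 mm high with its tiles) is clamped on it, concentric, at an angle that varies; its centre screw stands 14 mm above the plate. The holder carries six round tiles on a circle of 45 mm radius.
- cup (a point): Orange open-topped square finger cup fixed to the carrier, for pushing it: inside 50 x 50 mm and 24 mm deep, walls 5 mm, rim 65 mm above the bench. The point is the centre of its floor, 41 mm above the bench and 150 mm from carrier_mid on the stage's -x side (the robot's side). Its sides are parallel to the stage's x and y.
- probe (a joint): Travel of the spring-loaded probe, in m: 0 = up, grows downward to 0.012, where the tip rests on a tile. It springs up when let go; pressing down takes 2 to 5 N.
- probe_tip (a point): Lower end of the probe's steel pin (black rubber foot, 8 mm across), 61 mm above the bench when up.
- probe_cap (a point): Centre of the top of the probe's round red push cap, 32 mm across, 162 mm above the bench when up.
- tile_white (a point): Centre of the top of the white reference tile, a disc 40 mm across with a 14 mm black dot at its centre, fixed in the tile holder, 49 mm above the bench.
- tile_blue (a point): Centre of the top of the blue reference tile, a disc 40 mm across with a 14 mm black dot at its centre, fixed in the tile holder, 49 mm above the bench.
- tile_green (a point): Centre of the top of the green reference tile, a disc 40 mm across with a 14 mm black dot at its centre, fixed in the tile holder, 49 mm above the bench.
- tile_red (a point): Centre of the top of the red reference tile, a disc 40 mm across with a 14 mm black dot at its centre, fixed in the tile holder, 49 mm above the bench.
- tile_yellow (a point): Centre of the top of the yellow reference tile, a disc 40 mm across with a 14 mm black dot at its centre, fixed in the tile holder, 49 mm above the bench.
- tile_grey (a point): Centre of the top of the grey reference tile, a disc 40 mm across with a 14 mm black dot at its centre, fixed in the tile holder, 49 mm above the bench.
- holder (a joint): Angle of the tile holder on the carrier, in rad, counter-clockwise from above; clamped tight, it does not turn in use and differs from start to start.
- dark_cap: Black plastic cap, 38 mm across, 20 mm high, standing on the base plate's far right corner. Origin: centre of its underside.
- amber_bottle: Amber bottle, 68 mm across, 150 mm high. Origin: centre of its underside.
- beaker: Glass beaker, 72 mm across, 95 mm high. Origin: centre of its underside.
- tile_case: Blue open case, 140 x 100 x 40 mm. Origin: centre of its underside.
- red_jar: Small clear jar with a red cap, 44 mm across, 60 mm high. Origin: centre of its underside.
- buffer_jar: White jar, 60 mm across, 80 mm high. Origin: centre of its underside.

How it is judged:
On the way, in this order (a step that is already met when the one before it is completed fails the run):
1. the probe is pressed down onto the white tile, within 6 mm of its centre (horizontal distance between probe_tip and tile_white below 0.006 m and value of joint probe above 0.0095 m), for 0.2 s.
2. the probe is let up again (value of joint probe below 0.003 m), for 0.1 s.
3. the probe is pressed down onto the blue tile, within 6 mm of its centre (horizontal distance between probe_tip and tile_blue below 0.006 m and value of joint probe above 0.0095 m), for 0.2 s.
At the end, for the whole second after the job is handed in: The centre of the blue tile is within 6 mm (level distance) of the raised probe's tip (probe travel under 3 mm), and the slides and the probe are at rest (under 10 mm/s) (horizontal distance between probe_tip and tile_blue below 0.006 m and value of joint probe below 0.003 m and velocity of joint saddle between -0.01 and 0.01 m/s and velocity of joint carrier between -0.01 and 0.01 m/s and velocity of joint probe between -0.01 and 0.01 m/s); the robot touches nothing.
It fails at once if the probe is pressed onto a tile other than the white or blue one ((value of joint probe above 0.0095 m and horizontal distance between probe_tip and tile_green below 0.02 m) or (value of joint probe above 0.0095 m and horizontal distance between probe_tip and tile_red below 0.02 m) or (value of joint probe above 0.0095 m and horizontal distance between probe_tip and tile_yellow below 0.02 m) or (value of joint probe above 0.0095 m and horizontal distance between probe_tip and tile_grey below 0.02 m)).
It fails at once if the robot touches the tile holder or its tiles (contact force between any of the fingers, the arm and holder above 0.5 N).
It fails at once if a bystander is moved by more than 20 mm or tipped over (distance of any of dark_cap, amber_bottle, beaker, tile_case, red_jar, buffer_jar from where it was at the start of the episode above 0.02 m or angle between any of dark_cap, amber_bottle, beaker, tile_case, red_jar, buffer_jar's own z axis and vertical above 0.4 rad).
It also fails if it takes over 58 s, if anything falls off the work surface, if the arm or the gripper's body presses on something with over 40 N, if the wrist force passes 120 N, or if a joint passes its speed limit or range.

## Working session

There is one attempt and no reset: what is moved stays moved. The work goes in short steps, Python scripts to look and compute and a tool call to move; the robot and the scene stay as the last step left them, time stands still between calls to the robot, and variables do not carry over. Pictures are saved under pics/ and viewed, at most 10 in all, crops included, and the job is handed in when it is done.

Besides the shell and the picture viewer there is one more tool, called after "Emit:" as name([rows], argument=value, ...), one row to a line, values as JSON. drive_tool: Moves the arm, as the interface text tells. Its arguments: {"type":"object","properties":{"series":{"type":"array"},"jaw":{"type":"number"},"grip_force":{"type":"number"}},"required":["series"]}

```bash
ls; mkdir -p pics; cat > h.py <<'E'
import numpy as np, cv2
from workcell import env, viewer, order, models
def cam(n):
    c=viewer.camera_info(n); K=np.array(c["intrinsics"],float); D=np.array(c["D"],float)
    return c,K,D
def ray(n,px):
    c,K,D=cam(n); u=cv2.undistortPoints(np.array([[px]],float),K,D)[0,0]
    R=np.array(c["R"]);t=np.array(c["t"]).ravel()
    return -R.T@t, R.T@np.array([u[0],u[1],1])
def onz(n,px,z):
    o,d=ray(n,px); return o+d*(z-o[2])/d[2]
def tri(a,pa,b,pb):
    o1,d1=ray(a,pa);o2,d2=ray(b,pb)
    A=np.stack([d1,-d2],1); s=np.linalg.lstsq(A,o2-o1,rcond=None)[0]
    p,q=o1+s[0]*d1,o2+s[1]*d2
    return (p+q)/2,np.linalg.norm(p-q)
def proj(n,X):
    c,K,D=cam(n); r=cv2.Rodrigues(np.array(c["R"],float))[0]
    return cv2.projectPoints(np.array(X,float).reshape(-1,1,3),r,np.array(c["t"],float),K,D)[0].reshape(-1,2)
E
python3 - <<'E'
from h import *
s=env.get_state(); print(s)
for n in("top","side"):
    im=viewer.read_camera(n); cv2.imwrite(f"pics/{n}0.png",im[:,:,::-1])
    print(n,cam(n)[0])
    for l in ["tile_white","tile_blue","tile_green","tile_red","tile_yellow","tile_grey","cup","probe_cap","probe_tip","carrier_mid"]:
        r=models.silhouettes(l,n)
        print(l,[(round(x["score"],2),np.round(x["location"],1).tolist(),int(x["region"].sum())) for x in r[:2]])
E
```

```text
pics
{'clock': 0.0, 'joint_pos': array([1.03438005e+00, 3.14014194e-01, 4.49732860e-02, 1.30356811e+00,
       3.87405867e-05, 1.43116216e+00]), 'qvel': array([-1.21552852e-03,  2.75801698e-05, -1.35537708e-04,  1.16821930e-03,
       -2.85112892e-04,  6.23165300e-04]), 'tau': array([-6.21747654e-05, -4.80629718e+01,  2.98528361e+01,  1.92857272e-02,
        3.57051681e-05, -5.32171001e-06]), 'tcp_pos': array([0.22197971, 0.52990546, 0.24139866]), 'orientation': array([-3.18840327e-04,  1.97092139e-01,  9.80384551e-01, -8.48631897e-04]), 'wrist_force': array([-0.10915355,  0.52304254, -0.69518313]), 'ft_torque': array([-0.00702416, -0.00347686,  0.0198816 ]), 'grip_force': 0.0, 'finger_gap': 0.08571417406378026}
top {'intrinsics': array([[482.98031927,   0.        , 281.32303517],
       [  0.        , 482.98031927, 203.88480713],
       [  0.        ,   0.        ,   1.        ]]), 'D': array([-0.17657328,  0.        ,  0.        ,  0.        ,  0.        ]), 'R': array([[ 0.01426269, -0.99944887,  0.02997546],
       [-0.99013513, -0.01829615, -0.13891609],
       [ 0.13938796, -0.
[... 761 characters left out ...]
    ]), 'R': array([[ 0.94011091, -0.34020719,  0.02122615],
       [-0.19108357, -0.57754941, -0.79367735],
       [ 0.28227389,  0.74208877, -0.60796851]]), 't': array([-0.50454262,  0.17468461,  1.43165887])}
tile_white [(0.65, [322.4, 228.9], 996)]
tile_blue [(0.92, [321.3, 227.1], 988)]
tile_green [(0.96, [323.0, 226.3], 982)]
tile_red [(0.79, [322.6, 225.8], 995), (0.66, [311.5, 228.4], 2089)]
tile_yellow [(0.74, [321.8, 225.9], 958)]
tile_grey [(0.57, [322.4, 227.8], 985), (0.21, [249.9, 338.0], 806)]
cup [(0.69, [313.7, 231.8], 2155)]
probe_cap [(0.49, [319.4, 202.8], 117)]
probe_tip [(0.59, [319.6, 199.9], 109)]
carrier_mid [(0.59, [310.6, 233.4], 2145), (0.53, [321.4, 230.0], 972)]
```

```bash
python3 - <<'E'
import cv2
a=cv2.imread("pics/top0.png"); cv2.imwrite("pics/top0c.png",cv2.resize(a[120:320,190:390],None,fx=3,fy=3,interpolation=cv2.INTER_CUBIC))
b=cv2.imread("pics/side0.png"); cv2.imwrite("pics/side0c.png",cv2.resize(b[150:300,220:420],None,fx=4,fy=4,interpolation=cv2.INTER_CUBIC))
E
```

```text
(no output)
```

View pics/top0.png

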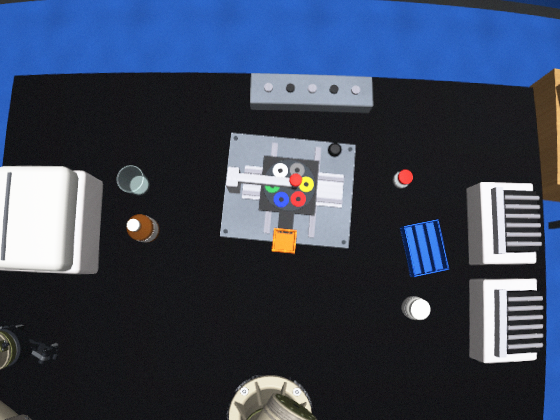

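View pics/top0c.png

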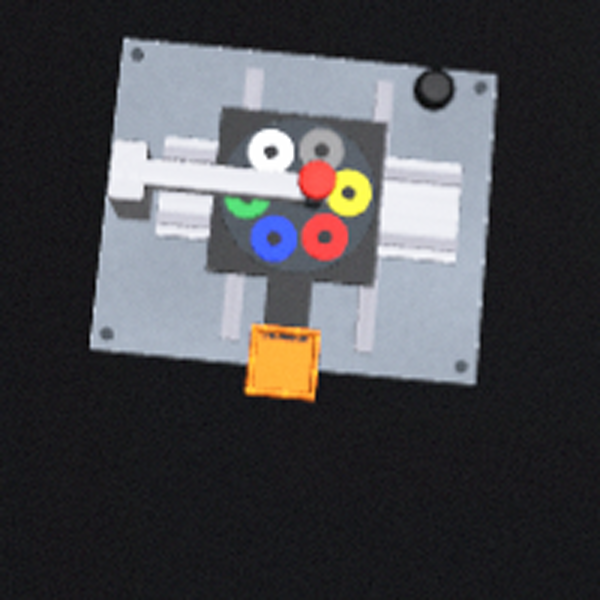

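View pics/side0c.png

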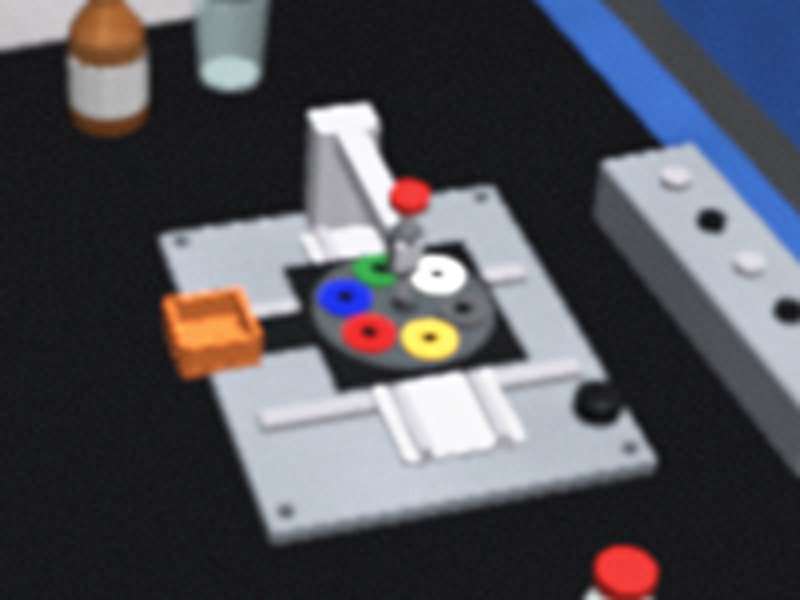

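```bash
cat >> h.py <<'E'
from scipy.optimize import least_squares
RNG={"blue":((105,150,80),(130,255,255)),"green":((45,110,80),(80,255,255)),"yellow":((24,140,120),(34,255,255)),
 "white":((0,0,215),(180,40,255)),"orange":((8,150,120),(20,255,255)),"red":((172,150,80),(180,255,255))}
WIN={"top":(215,365,130,262),"side":(255,385,185,250)}
def blobs(n,im):
    hsv=cv2.cvtColor(im,cv2.COLOR_RGB2HSV); out={}
    x0,x1,y0,y1=WIN[n]
    for k,(a,b) in RNG.items():
        m=cv2.inRange(hsv,a,b)
        if k=="red": m|=cv2.inRange(hsv,(0,170,80),(4,255,255))
        w=np.zeros_like(m); w[y0:y1,x0:x1]=m[y0:y1,x0:x1]
        N,L,S,C=cv2.connectedComponentsWithStats(w)
        r=[]
        for i in range(1,N):
            if S[i,4]>25:
                c=cv2.findContours((L==i).astype(np.uint8),cv2.RETR_EXTERNAL,cv2.CHAIN_APPROX_NONE)[0]
                r.append((S[i,4],np.round(C[i],2).tolist(),S[i,:4].tolist()))
        out[k]=r
    return out
E
python3 - <<'E'
from h import *
for n in("top","side"):
    im=cv2.imread(f"pics/{n}0.png")[:,:,::-1].copy()
    for k,v in blobs(n,im).items(): print(n,k,v)
t=[[231,132.7],[355.7,144.3],[348.7,248],[220.3,236]]
P=np.array([onz("top",p,.014) for p in t]);print(P.round(3))
for i in range(4): print(np.linalg.norm(P[i]-P[i-1]).round(4), end=' ')
d=P[0]-P[1]; print("yaw",np.arctan2(-d[0],d[1])); d=P[3]-P[2]; print(np.arctan2(-d[0],d[1]))
d=P[0]-P[3];print(np.arctan2(d[1],d[0]));d=P[1]-P[2];print(np.arctan2(d[1],d[0]),P.mean(0))
E
```

```text
top blue [(np.int32(168), [280.85, 198.96], [274, 192, 15, 15])]
top green [(np.int32(70), [271.64, 188.83], [265, 186, 15, 7])]
top yellow [(np.int32(146), [306.44, 184.15], [300, 177, 14, 15])]
top white [(np.int32(41), [273.66, 149.34], [272, 143, 5, 13]), (np.int32(47), [317.15, 153.47], [315, 148, 5, 12]), (np.int32(766), [258.14, 176.39], [226, 163, 64, 23]), (np.int32(111), [252.94, 168.74], [245, 165, 18, 8]), (np.int32(109), [331.37, 175.17], [318, 172, 26, 8]), (np.int32(555), [329.55, 191.98], [316, 180, 28, 28]), (np.int32(219), [250.84, 190.83], [242, 184, 19, 16])]
top orange [(np.int32(526), [283.86, 240.67], [271, 228, 25, 26])]
top red [(np.int32(104), [294.88, 179.81], [290, 174, 11, 13]), (np.int32(158), [297.8, 198.64], [291, 191, 15, 16])]
side blue [(np.int32(102), [305.77, 223.87], [299, 220, 14, 9])]
side green [(np.int32(54), [312.87, 217.5], [308, 214, 11, 8])]
side yellow [(np.int32(84), [327.0, 234.14], [321, 230, 13, 9])]
side white [(np.int32(118), [312.57, 193.4], [306, 185, 13, 21]), (np.int32(127), [305.0, 210.06], [295, 206, 21, 9]), (np.int32(89), [329.18, 218.29], [323, 214, 13, 9]), (np.int32(29), [345.52, 217.1], [341, 216, 10, 4]), (np.int32(235), [337.52, 245.31], [306, 239, 60, 11])]
side orange [(np.int32(402), [272.58, 232.54], [261, 223, 25, 21])]
side red [(np.int32(67), [322.28, 198.03], [318, 194, 10, 9]), (np.int32(96), [311.95, 233.01], [306, 229, 13, 9])]
[[ 0.768  0.121  0.014]
 [ 0.743 -0.227  0.014]
 [ 0.454 -0.206  0.014]
 [ 0.481  0.142  0.014]]
0.2884 0.3495 0.2902 0.3482 yaw -0.07210737102583294
-0.07733917381715538
-0.06991582273245944
-0.07446917309569498 [ 0.61137884 -0.04242058  0.014     ]
```

```bash
cat >> h.py <<'E'
YAW=-0.0734; ORD=["white","green","blue","red","yellow","grey"]
def fit(obs,side_off=True):
    # obs: list (cam,kind,px); params: mid x,y, th, probe x,y, side px offset
    def model(p):
        off=np.array(p[5:7]); r=[]
        for n,k,px in obs:
            if k in ORD:
                a=p[2]+ORD.index(k)*np.pi/3; X=[p[0]+.045*np.cos(a),p[1]+.045*np.sin(a),.049]
            else: X=[p[3],p[4],.160]
            r.append(proj(n,X)[0]+(off if n=="side" else 0)-px)
        r.append(off*.3)
        return np.array(r)
    s=least_squares(lambda p:model(p).ravel(),[.6,-.04,.5,.6,-.04,0,0])
    return s.x,model(s.x)
E
python3 - <<'E'
from h import *
obs=[("top","blue",(280.85,198.96)),("top","yellow",(306.44,184.15)),("top","red",(297.8,198.64)),("top","white",(280.2,170.5)),
("top","cap",(295.0,179.8)),("side","blue",(305.77,223.87)),("side","yellow",(327,234.14)),("side","white",(329.18,218.29)),("side","red",(311.95,233.01)),("side","cap",(322.4,197.6))]
p,r=fit(obs);print(p.round(4));print(r.round(2).tolist())
for a in("blue","yellow","red","white"):
    q=[o[2] for o in obs if o[1]==a]; print(a,tri("top",q[0],"side",q[1]))
print("cap",tri("top",(295,179.8),"side",(322.4,197.6)))
R=np.array([[np.cos(YAW),-np.sin(YAW)],[np.sin(YAW),np.cos(YAW)]])
print("stage frame mid rel probe",R.T@(p[:2]-p[3:5]),"holder angle stage", p[2]-YAW)
for k in("white","blue"):
    a=p[2]+ORD.index(k)*np.pi/3
    T=p[:2]+.045*np.array([np.cos(a),np.sin(a)]); d=p[3:5]-T; print(k,T,"shift world",d,"stage",R.T@d)
print("cup",p[:2]+R@[-.15,0], "orange top centroid at z .055",onz("top",(283.86,240.67),.055), "rim tri",tri("top",(283.9,240.5),"side",(272.6,232)))
print("plate centre vs probe",R.T@(np.array([.6114,-.0424])-p[3:5]))
print(viewer.camera_info("wrist"))
E
```

```text
[ 0.6182 -0.0405  0.5615  0.6111 -0.0498 -0.409   1.4262]
[[0.17, 0.25], [-0.45, 0.12], [0.19, 0.25], [0.14, -0.13], [0.02, -0.41], [0.32, -0.07], [0.08, 0.06], [-0.04, -0.04], [0.13, -0.37], [-0.47, 0.29], [-0.12, 0.43]]
blue (array([ 0.57837236, -0.01869917,  0.04285399]), np.float64(0.003377235978687624))
yellow (array([ 0.61965573, -0.08654935,  0.04496787]), np.float64(0.0028193400911969966))
red (array([ 0.58047899, -0.0639699 ,  0.04181766]), np.float64(0.0028960977604809623))
white (array([ 0.65648162, -0.01608408,  0.04301459]), np.float64(0.0014990283758040896))
cap (array([ 0.61111402, -0.05006759,  0.15604879]), np.float64(0.0005755630256430897))
stage frame mid rel probe [0.00642081 0.00983261] holder angle stage 0.6349414472545498
white [ 0.65631157 -0.01651248] shift world [-0.04521417 -0.03329739] stage [-0.04265059 -0.03652347]
blue [ 0.57842538 -0.0194691 ] shift world [ 0.03267202 -0.03034076] stage [ 0.03480906 -0.02786309]
cup [ 0.46862587 -0.02947448] orange top centroid at z .055 [ 0.46841805 -0.02826703  0.055     ] rim tri (array([ 0.46809021, -0.02829768,  0.0470755 ]), np.float64(0.002647514793943279))
plate centre vs probe [-0.00024161  0.0074121 ]
{'intrinsics': array([[300.78634491,   0.        , 273.8091544 ],
       [  0.        , 300.78634491, 213.9567852 ],
       [  0.        ,   0.        ,   1.        ]]), 'D': array([0.00261147, 0.        , 0.        , 0.        , 0.        ]), 'T_tool_cam': array([[ 1.00280134e-03, -9.57723236e-01, -2.87689413e-01,
         7.30559753e-02],
       [ 9.99999469e-01,  8.92312208e-04,  5.15182925e-04,
         6.89008315e-05],
       [-2.36693883e-04, -2.87689777e-01,  9.57723622e-01,
        -1.31738788e-01],
       [ 0.00000000e+00,  0.00000000e+00,  0.00000000e+00,
         1.00000000e+00]])}
```

Emit:
drive_tool([
  [[0, 0, 0, 0, 0, -0.0515], [0, 0, 0, 0, 0, -0.0515], [-0.171, -0.321, 0, 0, 0, 0], [-0.171, -0.321, 0, 0, 0, 0], [-0.171, -0.321, 0, 0, 0, 0], [-0.171, -0.321, 0, 0, 0, 0], [-0.171, -0.321, 0, 0, 0, 0], [-0.171, -0.321, 0, 0, 0, 0], [-0.171, -0.321, 0, 0, 0, 0], [-0.171, -0.321, 0, 0, 0, 0], [-0.171, -0.321, 0, 0, 0, 0], [-0.171, -0.321, 0, 0, 0, 0], [-0.171, -0.321, 0, 0, 0, 0], [-0.171, -0.321, 0, 0, 0, 0], [-0.171, -0.321, 0, 0, 0, 0], [-0.171, -0.321, 0, 0, 0, 0], [0, 0, 0.2, 0, 0, 0], [0, 0, 0.2, 0, 0, 0], [0, 0, 0.2, 0, 0, 0], [0, 0, 0, 0, 0, 0]],
], jaw=-0.7, grip_force=20)

```text
clock: 3.6
tcp_pos: [0.4679, -0.0282, 0.1688]
orientation: [-0.002, 0.037, 0.999, 0.0]
wrist_force: [-0.4, 0.6, 0.2]
finger_gap: 0.0128
grip_force: 0.0
```

```bash
cat >> h.py <<'E'
from scipy.spatial.transform import Rotation as Ro
def wcam():
    s=env.get_state(); w,x,y,z=s["orientation"]; Rt=Ro.from_quat([x,y,z,w]).as_matrix()
    T=np.eye(4);T[:3,:3]=Rt;T[:3,3]=s["tcp_pos"]; im=viewer.read_camera("wrist")
    c,K,D=cam("wrist"); M=T@np.array(c["T_tool_cam"])
    return im,M,K,D,s
def wproj(M,K,D,X):
    W=np.linalg.inv(M); return cv2.projectPoints(np.array(X,float).reshape(-1,1,3),cv2.Rodrigues(W[:3,:3])[0],W[:3,3],K,D)[0].reshape(-1,2)
def wonz(M,K,D,px,z):
    u=cv2.undistortPoints(np.array([[px]],float),K,D)[0,0]; d=M[:3,:3]@[u[0],u[1],1]; o=M[:3,3]
    return o+d*(z-o[2])/d[2]
E
python3 - <<'E'
from h import *
im,M,K,D,s=wcam(); cv2.imwrite("pics/w1.png",im[:,:,::-1]); np.savez("w1.npz",M=M)
print(s["tcp_pos"],s["orientation"])
b=im[:,:,::-1].copy()
R=np.array([[np.cos(YAW),-np.sin(YAW)],[np.sin(YAW),np.cos(YAW)]])
c=np.array([.4686,-.029])
for z,h in((.065,.025),(.065,.03),(.041,.025)):
    q=[np.r_[c+R@[a*h,e*h],z] for a,e in((1,1),(1,-1),(-1,-1),(-1,1))]
    cv2.polylines(b,[wproj(M,K,D,q).round().astype(int)],True,(255,0,255),1)
for X in([.6563,-.0165,.049],[.5784,-.0195,.049],[.6111,-.0498,.061],[.6111,-.0498,.162]):
    p=wproj(M,K,D,[X])[0];print(p); 
    if abs(p).max()<2000: cv2.drawMarker(b,tuple(int(v) for v in p.round()),(255,0,255),0,12,1)
cv2.imwrite("pics/w1a.png",b)
E
```

```text
[ 0.46788243 -0.02823407  0.16884828] [-1.78799280e-03  3.66989789e-02  9.99324684e-01  4.04116369e-04]
[297.80004236 383.24947092]
[290.7374331  319.67150767]
[262.10411045 358.26179393]
[256.42962327 474.71461831]
```

View pics/w1a.png

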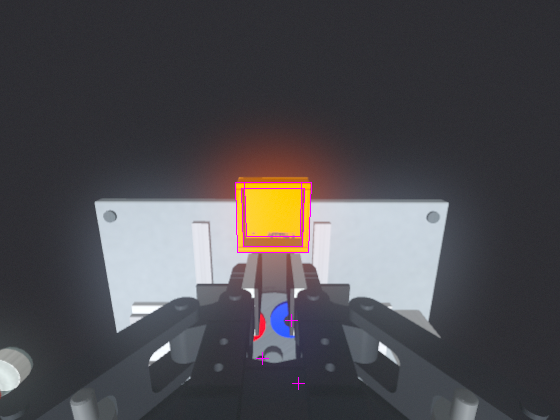

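Emit:
drive_tool([
  [[0, 0, 0.25, 0, 0, 0], [0, 0, 0.25, 0, 0, 0], [0, 0, 0.25, 0, 0, 0], [0, 0, 0.13, 0, 0, 0], [0, 0, 0, 0, 0, 0], [0.1, 0, 0, 0, 0, 0], [0.1, 0, 0, 0, 0, 0], [0.1, 0, 0, 0, 0, 0], [0.1, 0, 0, 0, 0, 0], [0.035, 0, 0, 0, 0, 0], [0, -0.08, 0, 0, 0, 0], [0, -0.08, 0, 0, 0, 0], [0, -0.08, 0, 0, 0, 0], [0, -0.07, 0, 0, 0, 0], [0, 0, 0, 0, 0, 0], [0, 0, 0, 0, 0, 0]],
])

```text
clock: 5.65
tcp_pos: [0.4149, -0.0621, 0.0648]
orientation: [0.0, 0.037, 0.999, -0.0]
wrist_force: [-0.4, 0.0, 0.7]
finger_gap: 0.0129
grip_force: 0.0
```

```bash
cat > look.py <<'E'
from h import *
import sys
tag=sys.argv[1]
ims={n:viewer.read_camera(n) for n in("top","side")}
for n,im in ims.items():
    cv2.imwrite(f"pics/{n}{tag}.png",im[:,:,::-1])
    for k,v in blobs(n,im).items(): print(n,k,[(int(a),c) for a,c,_ in v])
E
python3 look.py 2
```

```text
top blue [(171, [292.32, 214.84])]
top green [(170, [283.37, 200.37])]
top yellow [(163, [317.26, 199.51])]
top white [(759, [256.4, 174.34]), (112, [316.71, 160.46]), (777, [256.45, 199.57]), (52, [290.54, 190.19]), (329, [335.01, 201.77]), (44, [333.52, 218.66]), (1008, [308.42, 249.25]), (139, [339.09, 253.76])]
top orange []
top red [(112, [295.15, 179.58]), (159, [309.3, 214.34])]
side blue [(106, [296.56, 232.88])]
side green [(83, [305.67, 225.96])]
side yellow [(87, [318.06, 243.69])]
side white [(121, [312.52, 193.34]), (396, [299.58, 214.3]), (70, [339.61, 217.99]), (92, [320.41, 227.17]), (92, [354.12, 241.72])]
side orange [(217, [266.68, 243.03])]
side red [(66, [322.23, 198.02]), (101, [302.67, 242.38])]
```

```bash
cat >> look.py <<'E'
obs=[]
for n,im in ims.items():
    B=blobs(n,im)
    for k in("blue","green","yellow"):
        v=[x for x in B[k] if x[0]>(140 if n=="top" else 78)]
        if v: obs.append((n,k,v[0][1]))
    for a,c,_ in B["red"]:
        cap=(c[1]<190) if n=="top" else (c[1]<205)
        if cap: obs.append((n,"cap",(295.0,179.8) if n=="top" else (322.4,197.6)))
        elif a>(140 if n=="top" else 85): obs.append((n,"red",c))
    for a,c,_ in B["white"]:
        if n=="side" and 80<a<105 and 312<c[0]<335: obs.append((n,"white",c))
p,r=fit(obs);print([o[:2] for o in obs]);print(p.round(4));print(np.abs(r).max(0))
R=np.array([[np.cos(YAW),-np.sin(YAW)],[np.sin(YAW),np.cos(YAW)]])
for k in("white","blue"):
    a=p[2]+ORD.index(k)*np.pi/3
    T=p[:2]+.045*np.array([np.cos(a),np.sin(a)]); d=R.T@(p[3:5]-T); print(k,T.round(4),"shift stage mm",(d*1e3).round(1),"tool share",(-d[0]/.12).round(3),(d[1]/.12).round(3))
print("tcp",env.get_state()["tcp_pos"])
E
python3 look.py 3|grep -v "^top\|^side"
```

```text
[('top', 'blue'), ('top', 'green'), ('top', 'yellow'), ('top', 'cap'), ('top', 'red'), ('side', 'blue'), ('side', 'green'), ('side', 'yellow'), ('side', 'cap'), ('side', 'red'), ('side', 'white')]
[ 0.577  -0.0709  0.5691  0.6113 -0.0496 -0.4996  1.6994]
[0.52384215 0.51115261]
white [ 0.6149 -0.0466] shift stage mm [-3.4 -3.3] tool share 0.028 -0.027
blue [ 0.5371 -0.0502] shift stage mm [74.  6.] tool share -0.617 0.05
tcp [ 0.41464169 -0.06164511  0.0647265 ]
```

Emit:
drive_tool([
  [[0.029, 0, 0, 0, 0, 0], [0, -0.027, 0, 0, 0, 0], [0, 0, 0, 0, 0, 0], [0, 0, 0, 0, 0, 0]],
])

```text
clock: 6.35
tcp_pos: [0.4107, -0.0648, 0.0647]
orientation: [-0.0, 0.037, 0.999, 0.0]
wrist_force: [-0.6, -0.9, 0.0]
finger_gap: 0.013
grip_force: 0.0
```

```bash
python3 look.py 4|grep -v "^top\|^side"; python3 -c "
import cv2,numpy as np
a=cv2.imread('pics/side4.png')[180:255,260:360];b=cv2.imread('pics/top4.png')[140:240,230:350]
cv2.imwrite('pics/c4.png',np.hstack([cv2.resize(a,(400,300),interpolation=2),cv2.resize(b,(360,300),interpolation=2)]))"
```

```text
[('top', 'blue'), ('top', 'green'), ('top', 'yellow'), ('top', 'cap'), ('top', 'red'), ('side', 'blue'), ('side', 'green'), ('side', 'yellow'), ('side', 'cap'), ('side', 'red'), ('side', 'white')]
[ 0.574  -0.0717  0.5704  0.6114 -0.0497 -0.5671  1.6776]
[0.56246356 0.52138378]
white [ 0.6119 -0.0474] shift stage mm [-0.4 -2.3] tool share 0.003 -0.019
blue [ 0.5341 -0.051 ] shift stage mm [77.  7.] tool share -0.642 0.058
tcp [ 0.41078686 -0.06479037  0.06464944]
```

View pics/c4.png

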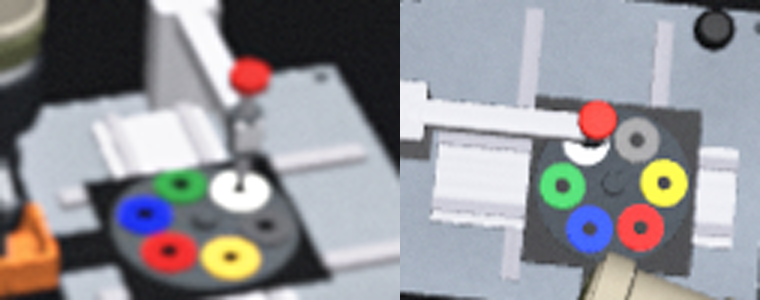

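```bash
python3 - <<'E'
from h import *
im=cv2.imread('pics/side4.png'); off=np.array([-.56,1.68])
x0,y0=305,190
c=cv2.resize(im[y0:y0+50,x0:x0+40],None,fx=12,fy=12,interpolation=cv2.INTER_CUBIC)
# draw fitted centreline off to the copy
d=c.copy()
for X,col in(([.6119,-.0474,.049],(255,0,255)),([.6114,-.0497,.061],(0,200,0)),([.6114,-.0497,.162],(0,200,0)),([.6114,-.0497,.097],(0,200,0))):
    p=proj("side",X)[0]+off; q=(p-[x0,y0]+.5)*12; print(p); cv2.drawMarker(d,tuple(int(v) for v in q),col,0,16,1)
cv2.imwrite("pics/c5.png",np.hstack([c,d])[:600,:])
print(np.hstack([c,d]).shape)
E
```

```text
[319.57489477 227.34599241]
[319.93769878 224.7475566 ]
[321.90351558 197.54287775]
[320.62380105 215.30451033]
(600, 960, 3)
```

View pics/c5.png

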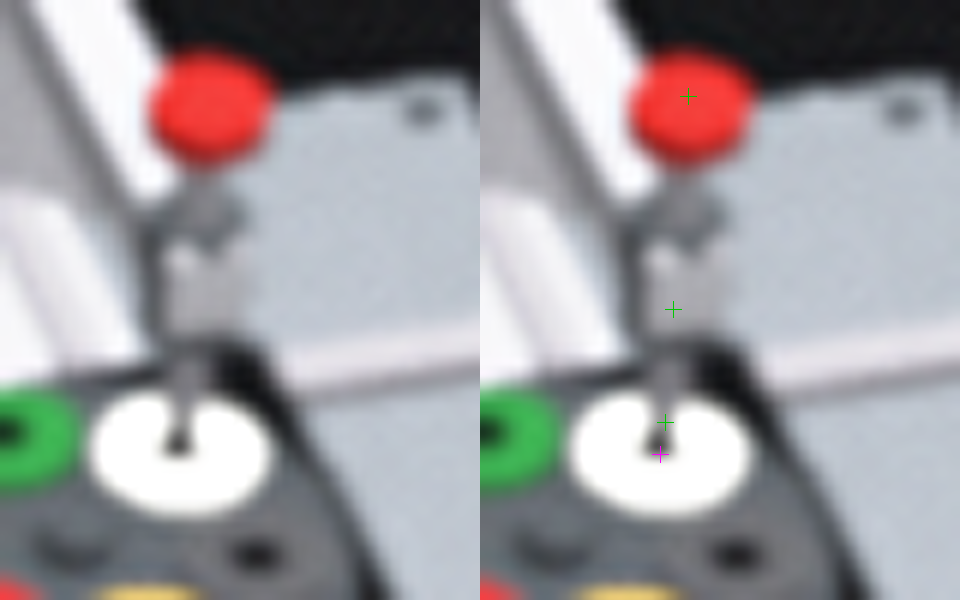

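Emit:
drive_tool([
  [[0, -0.015, 0, 0, 0, 0], [0, 0, 0, 0, 0, 0], [0, 0, 0, 0, 0, 0]],
])

```text
clock: 6.82
tcp_pos: [0.4106, -0.0665, 0.0646]
orientation: [-0.0, 0.037, 0.999, 0.0]
wrist_force: [-0.0, 1.0, 0.5]
finger_gap: 0.0127
grip_force: 0.2
```

```bash
python3 look.py 5|grep -v "^top\|^side"
```

```text
[('top', 'blue'), ('top', 'green'), ('top', 'yellow'), ('top', 'cap'), ('top', 'red'), ('side', 'blue'), ('side', 'green'), ('side', 'yellow'), ('side', 'cap'), ('side', 'red'), ('side', 'white')]
[ 0.5738 -0.0732  0.57    0.6113 -0.0496 -0.4774  1.6543]
[0.51033832 0.49629027]
white [ 0.6117 -0.0489] shift stage mm [-0.4 -0.7] tool share 0.003 -0.006
blue [ 0.5338 -0.0525] shift stage mm [77.   8.6] tool share -0.642 0.071
tcp [ 0.41064529 -0.06653971  0.06466546]
```

Emit:
drive_tool([
  [[-0.05, 0.02, 0, 0, 0, 0], [0, 0, -0.25, 0, 0, 0], [0, 0, -0.5, 0, 0, 0], [0, 0, -0.5, 0, 0, 0], [-0.268, 0.04, 0, 0, 0, 0], [-0.268, 0.04, 0, 0, 0, 0], [-0.268, 0.04, 0, 0, 0, 0], [-0.268, 0.04, 0, 0, 0, 0], [-0.268, 0.04, 0, 0, 0, 0], [-0.268, 0.042, 0, 0, 0, 0], [0, 0, 0, 0, 0, 0], [0, 0, 0.2, 0, 0, 0], [0, 0, 0, 0, 0, 0], [0, 0, 0, 0, 0, 0]],
], jaw=-1)

```text
clock: 8.68
tcp_pos: [0.6111, -0.0498, 0.1913]
orientation: [0.0, 0.037, 0.999, 0.0]
wrist_force: [-0.3, -0.3, 0.5]
finger_gap: -0.0
grip_force: 0.0
```

```bash
python3 look.py 6|grep -v "^top\|^side"; python3 - <<'E'
import cv2
from h import *
im=cv2.imread("pics/side6.png"); cv2.imwrite("pics/c6.png",cv2.resize(im[150:250,260:380],None,fx=5,fy=5,interpolation=2))
print(env.get_state()["tcp_pos"])
E
```

```text
[('side', 'blue'), ('side', 'green'), ('side', 'yellow'), ('side', 'cap'), ('side', 'red'), ('side', 'white')]
[ 0.5697 -0.0789  0.567   0.6097 -0.0536 -0.0066  0.3141]
[0.11148437 0.32694864]
white [ 0.6076 -0.0547] shift stage mm [2.  1.3] tool share -0.017 0.01
blue [ 0.5298 -0.0581] shift stage mm [79.4 10.3] tool share -0.662 0.086
tcp [ 0.61167882 -0.04988054  0.1918942 ]
[ 0.61167882 -0.04988054  0.1918942 ]
```

View pics/c6.png

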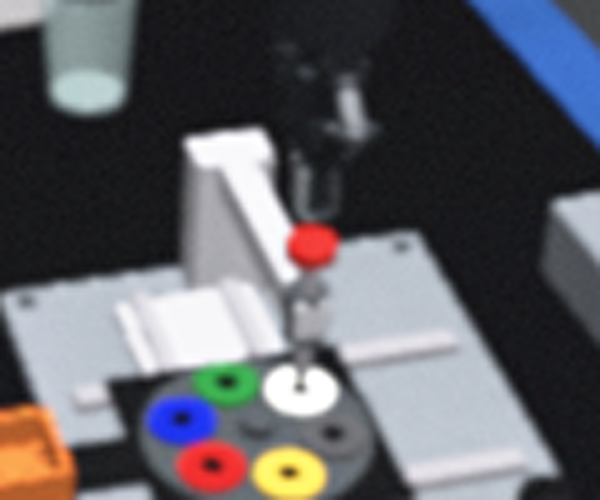

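Emit:
drive_tool([
  [[0, 0, 0.1, 0, 0, 0], [0, 0, 0.05, 0, 0, 0], [0, 0, 0.03, 0, 0, 0], [0, 0, 0.03, 0, 0, 0], [0, 0, 0, 0, 0, 0], [0, 0, 0, 0, 0, 0]],
])

```text
clock: 9.52
tcp_pos: [0.6112, -0.0497, 0.1656]
orientation: [-0.0, 0.037, 0.999, 0.0]
wrist_force: [-2.0, -0.4, 3.2]
finger_gap: -0.0004
grip_force: 1.6
```

Emit:
drive_tool([
  [[0, 0, 0.015, 0, 0, 0], [0, 0, 0.015, 0, 0, 0], [0, 0, 0, 0, 0, 0], [0, 0, 0, 0, 0, 0], [0, 0, 0, 0, 0, 0]],
])

```text
clock: 10.15
tcp_pos: [0.6113, -0.0497, 0.1619]
orientation: [-0.0, 0.037, 0.999, 0.0]
wrist_force: [-3.7, -0.7, 2.9]
finger_gap: 0.0001
grip_force: 1.8
```

Emit:
drive_tool([
  [[0, 0, 0.01, 0, 0, 0], [0, 0, 0.005, 0, 0, 0], [0, 0, 0, 0, 0, 0], [0, 0, 0, 0, 0, 0], [0, 0, 0, 0, 0, 0]],
])

```text
clock: 10.78
tcp_pos: [0.6114, -0.0497, 0.161]
orientation: [0.0, 0.037, 0.999, -0.0]
wrist_force: [-4.7, 0.6, 8.5]
finger_gap: 0.0004
grip_force: 4.4
```

```bash
python3 look.py 7|grep "red"
```

```text
top red []
side red [(30, [321.63, 203.93]), (99, [302.01, 242.94])]
[('side', 'blue'), ('side', 'green'), ('side', 'yellow'), ('side', 'cap'), ('side', 'red'), ('side', 'white')]
```

Emit:
drive_tool([
  [[0, 0, -0.1, 0, 0, 0], [0, 0, -0.2, 0, 0, 0], [0, 0, -0.15, 0, 0, 0], [0, 0, 0, 0, 0, 0]],
])

```text
clock: 11.38
tcp_pos: [0.613, -0.05, 0.2157]
orientation: [0.002, 0.037, 0.999, -0.0]
wrist_force: [0.5, 0.4, -0.3]
finger_gap: -0.0001
grip_force: 0.0
```

Emit:
drive_tool([
  [[0.258, -0.036, 0, 0, 0, 0], [0.258, -0.036, 0, 0, 0, 0], [0.258, -0.036, 0, 0, 0, 0], [0.258, -0.036, 0, 0, 0, 0], [0.258, -0.037, 0, 0, 0, 0], [0.258, -0.037, 0, 0, 0, 0], [0, 0, 0, 0, 0, 0], [0, 0, 0, 0, 0, 0]],
], jaw=-0.7)

```text
clock: 12.38
tcp_pos: [0.4249, -0.0624, 0.2138]
orientation: [0.0, 0.037, 0.999, 0.0]
wrist_force: [0.2, 0.2, -0.1]
finger_gap: 0.013
grip_force: 0.0
```

```bash
python3 look.py 8|grep -v "^top\|^side"; python3 - <<'E'
from h import *
im,M,K,D,s=wcam(); hsv=cv2.cvtColor(im,cv2.COLOR_RGB2HSV); m=cv2.inRange(hsv,(8,150,80),(28,255,255))
N,L,S,C=cv2.connectedComponentsWithStats(m); i=1+S[1:,4].argmax(); x,y,w,h=S[i,:4]; print(S[i])
for q in((x,y+h/2),(x+w,y+h/2),(x+w/2,y),(x+w/2,y+h)): print(wonz(M,K,D,q,.065).round(4))
E
```

```text
[('top', 'green'), ('top', 'yellow'), ('top', 'cap'), ('side', 'blue'), ('side', 'green'), ('side', 'yellow'), ('side', 'cap'), ('side', 'red'), ('side', 'white')]
[ 0.5735 -0.0734  0.5709  0.6112 -0.0497 -0.4166  1.6012]
[0.474424   0.48034591]
white [ 0.6114 -0.0491] shift stage mm [-0.2 -0.6] tool share 0.001 -0.005
blue [ 0.5335 -0.0527] shift stage mm [77.2  8.8] tool share -0.643 0.073
tcp [ 0.42514752 -0.0623627   0.21387481]
[ 242  167   65   65 4033]
[ 0.4198 -0.0924  0.065 ]
[ 0.4243 -0.0302  0.065 ]
[ 0.391  -0.0591  0.065 ]
[ 0.4552 -0.0637  0.065 ]
```

Emit:
drive_tool([
  [[0, 0, 0.4, 0, 0, 0], [0, 0, 0.4, 0, 0, 0], [0, 0, 0.3, 0, 0, 0], [0, 0, 0.14, 0, 0, 0], [0, 0, 0, 0, 0, 0], [-0.1, 0, 0, 0, 0, 0], [-0.1, 0, 0, 0, 0, 0], [-0.1, 0, 0, 0, 0, 0], [-0.1, 0, 0, 0, 0, 0], [-0.1, 0, 0, 0, 0, 0], [-0.08, 0, 0, 0, 0, 0], [-0.06, 0, 0, 0, 0, 0], [-0.04, 0, 0, 0, 0, 0], [-0.02, 0, 0, 0, 0, 0], [0, 0.03, 0, 0, 0, 0], [0, 0.03, 0, 0, 0, 0], [0, 0.02, 0, 0, 0, 0], [0, 0.01, 0, 0, 0, 0], [0, 0, 0, 0, 0, 0], [0, 0, 0, 0, 0, 0]],
])

```text
clock: 15.02
tcp_pos: [0.5087, -0.0575, 0.0653]
orientation: [-0.0, 0.037, 0.999, 0.0]
wrist_force: [-0.6, -0.4, 0.1]
finger_gap: 0.013
grip_force: 0.0
```

```bash
python3 look.py 9
```

```text
top blue []
top green [(73, [282.95, 171.95])]
top yellow [(104, [318.39, 172.32])]
top white [(219, [261.73, 157.53]), (156, [292.01, 161.0]), (892, [253.51, 174.7]), (65, [337.23, 165.63]), (135, [336.39, 175.87]), (2437, [303.19, 216.97]), (87, [257.32, 186.92]), (446, [332.85, 210.48]), (33, [267.27, 202.85])]
top orange []
top red []
side blue [(101, [317.6, 228.79])]
side green [(67, [327.24, 221.79])]
side yellow [(84, [339.21, 239.13])]
side white [(122, [312.47, 193.29]), (115, [329.85, 210.36]), (102, [310.16, 211.99]), (49, [271.9, 225.61]), (103, [340.55, 222.92]), (44, [307.11, 247.05])]
side orange [(298, [284.07, 238.79])]
side red [(65, [322.2, 197.95]), (95, [324.16, 237.91])]
[('side', 'blue'), ('side', 'yellow'), ('side', 'cap'), ('side', 'red')]
[ 0.6391 -0.0785  0.58    0.6092 -0.0547  0.0122  0.0754]
[0.13255514 0.0986217 ]
white [ 0.6767 -0.0539] shift stage mm [-67.3  -5.7] tool share 0.56 -0.048
blue [ 0.5989 -0.0583] shift stage mm [10.   4.3] tool share -0.084 0.036
tcp [ 0.50868547 -0.05752287  0.06524648]
```

```bash
cat > sidefit.py <<'E'
from h import *
im=viewer.read_camera("side"); B=blobs("side",im); cv2.imwrite("pics/sf.png",im[:,:,::-1])
obs=[(k,B[k][0][1]) for k in("blue","yellow") if B[k]]
obs+=[("red",c) for a,c,_ in B["red"] if c[1]>210 and a>85]
obs+=[("white",c) for a,c,_ in B["white"] if 90<a<110 and c[0]>335]
th=.570; off=np.array([-.48,1.66]); pr=np.array([.6113,-.0497])
def f(p): return np.array([proj("side",[p[0]+.045*np.cos(th+ORD.index(k)*np.pi/3),p[1]+.045*np.sin(th+ORD.index(k)*np.pi/3),.049])[0]+off-c for k,c in obs])
p=least_squares(lambda p:f(p).ravel(),[.64,-.07]).x
R=np.array([[np.cos(YAW),-np.sin(YAW)],[np.sin(YAW),np.cos(YAW)]])
a=th+2*np.pi/3; d=R.T@(pr-p-.045*np.array([np.cos(a),np.sin(a)]))
print(obs,f(p).round(2).tolist(),"blue shift mm",(d*1e3).round(1),"tool",-d[0]/.12,d[1]/.12,env.get_state()["tcp_pos"])
E
python3 sidefit.py
```

```text
[('blue', [317.54, 228.81]), ('yellow', [339.14, 239.12]), ('red', [324.21, 237.94]), ('white', [340.55, 222.92])] [[0.07, -0.04], [0.07, 0.16], [-0.18, -0.16], [0.05, 0.04]] blue shift mm [7.7 2.7] tool -0.06442328943740333 0.02257156171011108 [ 0.50865141 -0.05753267  0.06521621]
```

Emit:
drive_tool([
  [[-0.03, 0, 0, 0, 0, 0], [-0.02, 0, 0, 0, 0, 0], [-0.014, 0, 0, 0, 0, 0], [0, 0.012, 0, 0, 0, 0], [0, 0.01, 0, 0, 0, 0], [0, 0, 0, 0, 0, 0], [0, 0, 0, 0, 0, 0]],
])

```text
clock: 16.05
tcp_pos: [0.5169, -0.0555, 0.0654]
orientation: [0.0, 0.037, 0.999, 0.0]
wrist_force: [-0.6, -0.8, -0.2]
finger_gap: 0.013
grip_force: 0.2
```

```bash
python3 sidefit.py
```

```text
[('blue', [319.71, 227.99]), ('yellow', [341.32, 238.21]), ('red', [326.17, 236.97]), ('white', [342.55, 222.04])] [[-0.0, -0.1], [-0.03, 0.14], [-0.02, -0.11], [0.05, 0.07]] blue shift mm [0.3 0.3] tool -0.002195483448486334 0.002319248256296758 [ 0.51686475 -0.0554984   0.06542603]
```

Emit:
drive_tool([
  [[0.05, -0.02, 0, 0, 0, 0], [0, 0, -0.25, 0, 0, 0], [0, 0, -0.5, 0, 0, 0], [0, 0, -0.5, 0, 0, 0], [0, 0, 0, 0, 0, 0], [-0.2, 0.03, 0, 0, 0, 0], [-0.2, 0.03, 0, 0, 0, 0], [-0.2, 0.03, 0, 0, 0, 0], [-0.231, 0.036, 0, 0, 0, 0], [0, 0, 0, 0, 0, 0], [0, 0, 0.2, 0, 0, 0], [0, 0, 0, 0, 0, 0], [0, 0, 0, 0, 0, 0]],
], jaw=-1)

```text
clock: 17.73
tcp_pos: [0.6104, -0.0497, 0.1917]
orientation: [-0.0, 0.037, 0.999, 0.0]
wrist_force: [0.2, 0.9, 0.3]
finger_gap: 0.0003
grip_force: 0.0
```

```bash
python3 sidefit.py; python3 -c "
import cv2
cv2.imwrite('pics/c9.png',cv2.resize(cv2.imread('pics/sf.png')[150:250,260:380],None,fx=5,fy=5,interpolation=2))"
```

```text
[('blue', [319.71, 227.99]), ('yellow', [341.18, 238.17]), ('red', [326.17, 236.92]), ('white', [342.55, 222.04])] [[-0.04, -0.12], [0.08, 0.16], [-0.06, -0.09], [0.01, 0.05]] blue shift mm [0.3 0.1] tool -0.00274885085498001 0.0012103503461024115 [ 0.61081676 -0.04979883  0.19209928]
```

View pics/c9.png

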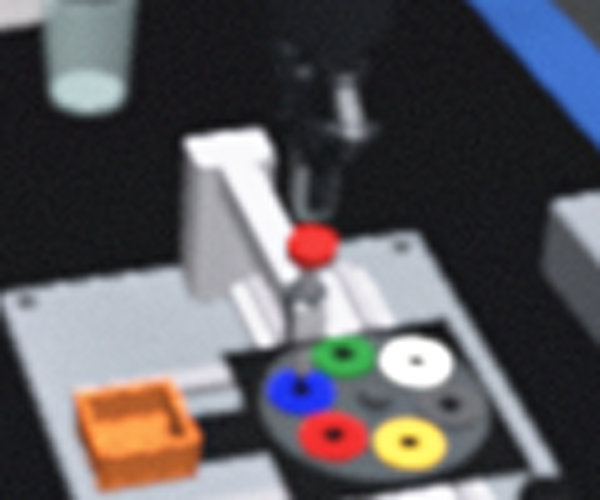

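The blue dot (about 301,387 in the crop) is directly under the pin, and the fingers are above the red cap. I'll press as before.

Emit:
drive_tool([
  [[0, 0, 0.1, 0, 0, 0], [0, 0, 0.05, 0, 0, 0], [0, 0, 0.03, 0, 0, 0], [0, 0, 0.03, 0, 0, 0], [0, 0, 0.015, 0, 0, 0], [0, 0, 0.015, 0, 0, 0], [0, 0, 0.01, 0, 0, 0], [0, 0, 0.008, 0, 0, 0], [0, 0, 0, 0, 0, 0], [0, 0, 0, 0, 0, 0], [0, 0, 0, 0, 0, 0], [0, 0, 0, 0, 0, 0], [0, 0, 0, 0, 0, 0]],
])

```text
clock: 19.4
tcp_pos: [0.6109, -0.0497, 0.161]
orientation: [0.0, 0.037, 0.999, -0.0]
wrist_force: [-5.3, -0.4, 7.9]
finger_gap: 0.0002
grip_force: 3.8
```

Same height and force as on white, so it has bottomed. Lifting straight up, clear of everything.

Emit:
drive_tool([
  [[0, 0, -0.1, 0, 0, 0], [0, 0, -0.2, 0, 0, 0], [0, 0, -0.3, 0, 0, 0], [0, 0, -0.2, 0, 0, 0], [0, 0, 0, 0, 0, 0], [0, 0, 0, 0, 0, 0], [0, 0, 0, 0, 0, 0], [0, 0, 0, 0, 0, 0]],
])

```text
clock: 20.4
tcp_pos: [0.6106, -0.0496, 0.2552]
orientation: [-0.001, 0.037, 0.999, 0.0]
wrist_force: [0.4, -0.0, -0.1]
finger_gap: 0.0004
grip_force: 0.0
```

```bash
python3 sidefit.py; python3 - <<'E'
from h import *
im=viewer.read_camera("side"); print(blobs("side",im)["red"]); s=env.get_state(); print(s["wrist_force"],np.abs(s["qvel"]).max())
E
```

```text
[('blue', [319.71, 227.99]), ('yellow', [341.28, 238.23]), ('red', [326.14, 237.01]), ('white', [342.55, 222.04])] [[-0.02, -0.08], [-0.0, 0.14], [-0.01, -0.14], [0.03, 0.08]] blue shift mm [0.3 0.3] tool -0.002829229323496686 0.0027777495110740025 [ 0.61070277 -0.0496572   0.25544403]
[(np.int32(65), [322.2, 198.02], [318, 194, 10, 9]), (np.int32(98), [326.17, 236.97], [320, 233, 13, 9])]
[ 0.02829502 -0.24426343 -0.17078267] 0.004498580829564542
```

The cap is back up, the blue tile is centred and nothing is touching, so I'm handing in.

```bash
python3 -c "
from workcell import order
print(order.hand_in())"
```

```text
the job is handed in; nothing more can be done
None
```

The job is handed in, but no verdict came back: by my measurements the probe was pressed fully onto the white tile (about 1 mm off centre), then the blue (about 0.4 mm off), the blue is left centred under the raised probe, and the robot is clear of everything, at 20 s of the 58 s allowed.

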